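# Hold a spring clip open around the flag card of the low stock box

### The arm

A 6-joint arm with a two-finger parallel gripper is mounted at the origin on the work surface. World frame = base frame: x ahead of the robot, y to its left, z up, the work surface at z = 0. Lengths are in mm, angles in rad, forces in N, time in s.
With the tool pointing down it reaches from about 250 to 775 mm from the base axis. Payload 8.9 kg.
Tool frame: the origin (TCP) lies at the very end of the fingers, on their centre line; the grasp point (between the pads) lies 19 mm behind it; y points along the fingers, z is the direction in which the jaws open and shut, and the axes are right-handed (so a half turn about y gives the same grasp; the last joint's range is limited). The gripper opens to 85 mm and grips with 20 to 120 N. Pads are 22 mm wide; open, the fingers measure 114 mm over their backs; the gripper's body (76 mm by 85 mm) begins 54 mm behind the grasp point. The pads swing forward as they close: fully open they stand 13 mm farther back than shut.
Start: joints at [-1.364, 0.291, -0.153, 1.127, 0, 1.431], TCP at [177.95, -493.921, 231.305] pointing down, gripper open.
Joint ranges: [-2.52, 2.52], [-0.91, 1.74], [-1.3, 1.37], [-1.96, 2.02], [-1.52, 1.47], [-3.14, 3.14]. Speed limits (rad/s): [2.22, 2.22, 2.79, 3.14, 3.14, 3.14].

### API

Orientations are given as a unit quaternion [x, y, z, w].
In Python, from plant import ctrl, vision, spotter gives the robot as it stands. The module is installed in compiled form; this text tells all that it offers.
- The arm moves only by the shell command python3 -m crank 'ROWS'. ROWS is JSON, a list of rows, each an object of numbers: "claw": the finger opening in m, from 0 to 0.0854; "dx", "dy", "dz": the shift along the world's x, y, z in m; "ax", "ay", "az": the turn, a rotation vector about the world's x, y, z in rad. A call has 1 to 12 rows; each row is the pose to reach, as a shift and turn from the pose commanded when the call began; what a row does not reach only later rows make up. A row lasts 1/12 s, in which the tool goes at most 41.7 mm and 7.16 degrees, less where a joint would pass 70% of its speed; a pose out of reach is approached as far as the arm can. A call with a gripper value outside its range is refused whole. The fingers move at their own pace and stop on an object; the grip force is fixed at half the most. Time passes only in rows, so rows that repeat a pose let the fingers close. It gives the time, the measured TCP pose, the force and the opening at its end, in the units of the state.
- ctrl.sense(): the state, without advancing time (a new reading comes with each control period).
- vision.capture(name): name is "side" or "top" or "wrist"; returns (picture, depth): 384x512x3 uint8, blue, green, red; 384x512 float32, mm along the optical axis (not along the pixel's ray), 0 where there is no reading.
- vision.camera_info(name): a dict with "fov_y" (degrees; the focal length in pixels is half the picture's height over the tangent of half this angle, whatever the lens; pixels are square), "cx", "cy" (the principal point, pixels), "k1" (the pictures are not rectified: a ray, as slopes to the right and down, at radius r is drawn at 1 + k1 r^2 times it, then the intrinsics apply), "world_from_camera" (4x4, takes a point from camera to world coordinates). Camera axes: x right, y down, z forward; pixel columns grow to the right and rows downward; lengths in mm; the calibration is good to about 2 mm. A picture is of the moment at which its call begins: read the wrist's pose just before it. camera_info takes no time and is no camera call; for the wrist camera it gives the pose at the moment of the call.
- ctrl.job_done(): hands the job in, once; it reports no verdict.
Trained networks look in the newest picture that a camera, given by its name, has taken for a name from the list of things; names that differ only in an ending like _2 or _b are one class to them, and where a whole thing is asked for, a point or a joint stands for the part that bears it (a point fixed in the world has none). Each returns a list of dicts, best first, with "confidence" (0 to 1); they miss things now and then, are a little off and sometimes report something else, mostly with a low value. They report only what shows in the picture. A call takes as long as a camera call. They do not tell look-alikes from the thing itself.
- spotter.recognise(camera, label): "location" ([x, y, z] in mm, in the coordinates of the camera as it stood for that picture, good to about 4 mm: the middle of the surface that is visible of it).
The state is a dict: "clock": time; "joints": joint angles; "qd": joint speeds; "tau": joint torques, N m; "tcp_pos": TCP position; "tool_rot": TCP orientation; "ft_force": force on the tool from outside, world axes, zero at the start; "wrist_torque": the same for the moment, N m; "finger_gap": finger opening in mm.
Only numpy, scipy, OpenCV 4.12 (cv2) and the standard library are available. Lean on these libraries where they do the work, as an engineer would, in place of code of your own. Each camera call takes 0.05 s, during which the arm holds its last target.

### The job

One of the three cardboard boxes of pipe fittings is nearly empty. Pick up the green spring clip by its two handles, squeezing them together so that its jaws spread, keep it level and bring the gaping jaws from the front around the upright front edge of the yellow flag card of that nearly empty box, so that a colleague can slip a reorder ticket in beside the card. Finish while still holding the clip there, squeezed well open, with the card's edge well inside the mouth and the clip touching neither card nor box; never press hard on that card or box, and leave the tape roll, the coupling and the brass cap where they are.

Things in the scene. Friction and masses are not known exactly. Their poses are not given: they have to be found in the camera images.
- clip_center (a point): Green plastic spring clip, black rubber jaw pads, 85 g, lying flat, 30 mm high, 114 mm long. Point: on its upright steel pivot pin, 15 mm above its underside. x points to the jaws, z up. Jaws: two arms side by side (+y left, -y right) reaching 55 mm to +x, rubber pads on the last 10 mm that meet when shut; fully open the pads are 30 mm apart and the jaws 57 mm over their outsides.
- clip_handles (a point): Good grip point between the clip's two handles: 36 mm behind the pin (-x), 15 mm up, axes as the clip. Handles: flat plates 30 mm high, ending 58 mm behind the pin, splayed when shut (45 mm over the outsides here, 57 mm at the ends). Squeezed across y they stop when parallel, 22 mm over the outsides. Opening starts at 3 N per finger, full at 8 N; a 20 N or firmer grip holds it fully open.
- clip_left (a joint): How far each half of the clip has turned from shut, rad: 0 shut, 0.32 fully open (both halves turn alike, a spring shuts them).
- clip_left_tip (a point): Middle of the left (+y) jaw's rubber pad, 50 mm ahead of the pin when shut, half-way up, 3 mm behind the pad's gripping face.
- clip_right_tip (a point): Middle of the right (-y) jaw's rubber pad, likewise.
- box_low: The nearly empty cardboard box (only two dark couplings in it), fixed, 280 mm long (x) by 110 mm wide (y), front wall 65 mm high, sides and back up to 125 mm. Origin at the centre of its underside; its front faces its own -x.
- box_low_edge (a point): Middle of the free upright front edge of that box's yellow flag card. The card is stiff and fixed, 3 mm thick (y), 70 mm high (25 to 95 mm above the work surface; this point is at 60 mm), and stands out 65 mm from the front wall to -x. x from the edge towards the box, y across the card, z up.
- box_iron: Full box of dark iron couplings, same size, with the same flag card; not the one.
- box_white: Full box of white plastic couplings, same size, with the same flag card; not the one.
- tape_roll: Bystander: white roll of tape, 52 mm across, 19 mm high, lying flat; origin at the centre of its underside.
- coupling: Bystander: dark iron coupling standing on end, 38 mm across, 32 mm high; origin at the centre of its underside.
- brass_cap: Bystander: brass cap, 38 mm across, 24 mm high; origin at the centre of its underside.
Not all that is in view belongs to the job. There is more than one size of the part that bears clip_center; the job needs the smallest.

How it is judged (in metres and radians):
On the way:
1. the clip is squeezed open and lifted clear of the surface, its jaws still in front of the card's edge (value of joint clip_left above 0.2 rad and height (world z) of clip_center above 0.03 m and x of each of clip_left_tip, clip_right_tip in the frame of box_low_edge below -0.005 m), for 0.2 s.
At the end, for the whole second after the job is handed in: Clip held by both handles, each half open over 0.2 rad, level within 0.35 rad, off the surface; both jaw pads' middles 5 to 50 mm past the nearly empty box's card edge, one each side, within the card's height; pin still in front of the edge; clip touching neither card nor box (value of joint clip_left above 0.2 rad and x of clip_left_tip in the frame of box_low_edge between 0.005 and 0.05 m and x of clip_right_tip in the frame of box_low_edge between 0.005 and 0.05 m and ((y of clip_left_tip in the frame of box_low_edge above 0.005 m and y of clip_right_tip in the frame of box_low_edge below -0.005 m) or (y of clip_right_tip in the frame of box_low_edge above 0.005 m and y of clip_left_tip in the frame of box_low_edge below -0.005 m)) and z of clip_left_tip in the frame of box_low_edge between -0.035 and 0.035 m and z of clip_right_tip in the frame of box_low_edge between -0.035 and 0.035 m and x of clip_center in the frame of box_low_edge below 0 m and (angle between clip_center's own z axis and vertical below 0.35 rad or angle between clip_center's own z axis and vertical above 2.79 rad) and height (world z) of clip_center above 0.025 m and contact force between each of clip_left, clip_right and the fingers above 1 N and contact force between clip and box_low below 0.3 N); the arm keeps its last pose, push and grip.
It fails at once if the clip or the arm presses on the nearly empty box or its card with more than 15 N (contact force between any of clip, the arm, the fingers and box_low above 15 N).
It fails at once if a bystander is moved by more than 30 mm (distance of any of tape_roll, coupling, brass_cap from where it was at the start of the episode above 0.03 m).
It also fails if it takes over 35 s, if anything falls off the work surface, if the arm or the gripper's body presses on something with over 40 N, if the wrist force passes 120 N, or if a joint passes its speed limit or range.

## Working session

There is one attempt and no reset: what is moved stays moved. The work goes in short steps, Python scripts to look and compute and a shell command to move; the robot and the scene stay as the last step left them, time stands still between calls to the robot, and variables do not carry over. Pictures are saved under pics/ and viewed, and the job is handed in when it is done.

```bash
mkdir -p pics
cat > h.py <<'E'
import numpy as np, cv2
from plant import ctrl, vision, spotter
def px2w(info,u,v,d):
    f=192/np.tan(np.radians(info["fov_y"])/2)
    K=np.array([[f,0,info["cx"]],[0,f,info["cy"]],[0,0,1]])
    s=cv2.undistortPoints(np.array([[[u,v]]],float),K,np.array([info["k1"],0,0,0,0.]))[0,0]
    p=np.array([s[0]*d,s[1]*d,d,1]); return (np.array(info["world_from_camera"])@p)[:3]
def c2w(info,p): return (np.array(info["world_from_camera"])@np.r_[p,1])[:3]
E
python3 - <<'E'
from h import *
s=ctrl.sense();print(s)
for n in("side","top","wrist"):
    i=vision.camera_info(n);im,d=vision.capture(n);cv2.imwrite(f"pics/{n}0.png",im);np.save(f"{n}0.npy",d)
    print(n,i["fov_y"],i["cx"],i["cy"],i["k1"],np.round(i["world_from_camera"],3).tolist())
    for l in ("clip_center","box_low","box_low_edge","tape_roll","coupling","brass_cap") if n!="wrist" else ("clip_center",):
        for r in spotter.recognise(n,l): print(l,round(r["confidence"],2),np.round(c2w(i,r["location"])))
print(ctrl.sense()["clock"])
E
```

```text
{'clock': 0.0, 'joints': array([-1.36428756e+00,  2.91298399e-01, -1.54138467e-01,  1.12672964e+00,
       -2.73893114e-05,  1.43147527e+00]), 'qd': array([-0.00169146,  0.00106728, -0.00091747, -0.00024811, -0.00126708,
        0.00254757]), 'tau': array([-1.14205439e-03, -5.37140286e+01,  3.31371474e+01,  1.60106434e-02,
       -2.52711161e-04,  4.27103089e-06]), 'tcp_pos': array([ 177.85245814, -493.46678968,  230.71838358]), 'tool_rot': array([-0.12168684,  0.69704567, -0.696078  ,  0.12163495]), 'ft_force': array([-0.06236193,  0.67732344, -0.4753943 ]), 'wrist_torque': array([-0.03326498,  0.03548307, -0.00837905]), 'finger_gap': 85.36473901110396}
side 50.4535179070352 256.93708232463615 190.27001871522776 0.042604764834474666 [[-0.984, -0.115, 0.137, 441.514], [-0.179, 0.671, -0.72, 671.516], [-0.009, -0.733, -0.68, 682.325], [0.0, 0.0, 0.0, 1.0]]
clip_center 0.97 [ 460. -100.   24.]
clip_center 0.63 [370.  41.  39.]
box_low 0.67 [ 741. -183.   78.]
box_low_edge 0.79 [ 741. -182.   79.]
tape_roll 0.77 [580.  98.  18.]
coupling 0.88 [559. 332.  25.]
brass_cap 0.57 [575. -92.  15.]
top 55.85261814740681 253.76688181592658 194.9683337788138 -0.017041475356915695 [[-0.012, -0.983, 0.182, 415.762], [-1.0, 0.014, 0.005, 24.011], [-0.008, -0.182, -0.983, 875.863], [0.0, 0.0, 0.0, 1.0]]
clip_center 0.91 [370.  39.  38.]
clip_center 0.86 [469. -99.  29.]
clip_center 0.64 [ 438. -333.   40.]
clip_center 0.41 [ 776. -199.   39.]
box_low_edge 0.59 [ 774. -199.   37.]
box_low_edge 0.48 [458. -96.  36.]
box_low_edge 0.38 [560. 323.  30.]
tape_roll 0.64 [581.  94.  21.]
coupling 0.69 [559. 323.  29.]
brass_cap 0.56 [ 573. -100.   12.]
brass_cap 0.18 [ 469. -101.   29.]
wrist 64.00782270274591 254.84824906290214 192.28646426393524 -0.07140181194931076 [[0.34, -0.891, -0.302, 255.637], [-0.941, -0.322, -0.109, -465.964], [0.0, 0.321, -0.947, 373.226], [0.0, 0.0, 0.0, 1.0]]
0.8
```

View pics/top0.png

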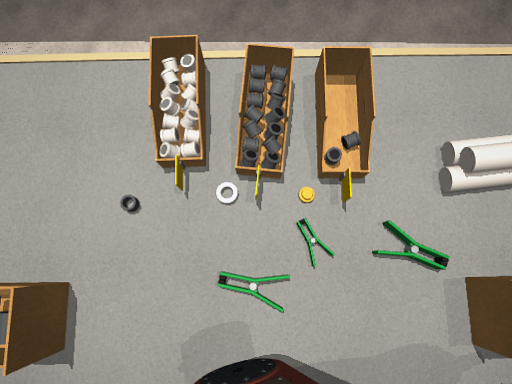

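View pics/side0.png

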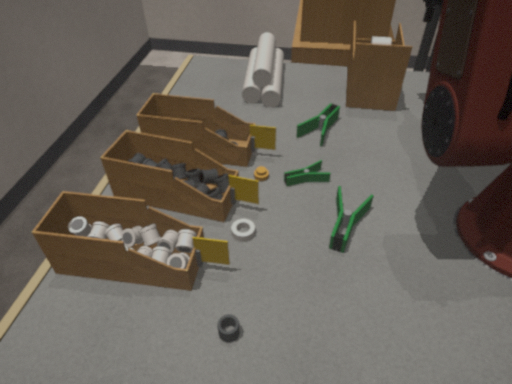

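View pics/wrist0.png

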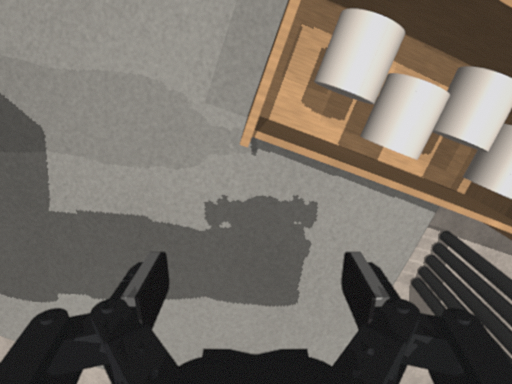

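Three green clips show in the top view: (313,240), (253,287) and (415,249). The one at (313,240) is clearly the shortest. Of the boxes, the one at (345,110) holds only two couplings, and its card is at (347,185). I'll enlarge and measure these.

Run:
```python
from h import *
im=cv2.imread("pics/top0.png");c=im[165:285,270:430];cv2.imwrite("pics/crop1.png",cv2.resize(c,None,fx=5,fy=5,interpolation=cv2.INTER_CUBIC))
im=cv2.imread("pics/side0.png");c=im[90:200,200:350];cv2.imwrite("pics/crop2.png",cv2.resize(c,None,fx=5,fy=5,interpolation=cv2.INTER_CUBIC))
# 3D points of clip green / yellow card in both cams
for n in("top","side"):
    i=vision.camera_info(n);im=cv2.imread(f"pics/{n}0.png");d=np.load(f"{n}0.npy")
    hsv=cv2.cvtColor(im,cv2.COLOR_BGR2HSV)
    for nm,lo,hi in(("green",(45,100,30),(80,255,255)),("yel",(24,150,80),(34,255,255))):
        m=cv2.inRange(hsv,lo,hi);k,lab,st,ce=cv2.connectedComponentsWithStats(m)
        for j in range(1,k):
            if st[j,4]<40: continue
            v,u=np.where((lab==j)&(d>0))
            P=np.array([px2w(i,a,b,d[b,a]) for a,b in zip(u,v)])
            print(n,nm,st[j].tolist(),"min",P.min(0).round(),"max",P.max(0).round(),"mean",P.mean(0).round())
            np.save(f"P_{n}_{nm}_{st[j,0]}.npy",P)
```

```text
top green [304, 218, 31, 38, 150] min [ 430. -159.   -1.] max [516. -88.  35.] mean [ 469. -118.   26.]
top green [297, 221, 19, 46, 155] min [ 405. -112.    0.] max [509. -72.  34.] mean [459. -94.  27.]
top green [383, 220, 66, 39, 465] min [ 419. -411.   -1.] max [ 507. -279.   48.] mean [ 461. -336.   32.]
top green [372, 250, 74, 19, 356] min [ 396. -403.    2.] max [ 439. -249.   47.] mean [ 420. -332.   36.]
top green [220, 272, 70, 12, 258] min [367. -49.  -1.] max [395. 107.  49.] mean [382.  30.  39.]
top green [217, 283, 67, 29, 287] min [303. -36.  -1.] max [371. 113.  48.] mean [345.  37.  40.]
top yel [175, 155, 8, 35, 193] min [588. 199.  27.] max [667. 210.  99.] mean [619. 201.  71.]
top yel [256, 165, 4, 31, 52] min [562.  15.  -0.] max [653.  23.  99.] mean [601.  20.  77.]
top yel [342, 167, 10, 34, 193] min [ 554. -211.    0.] max [ 645. -181.   99.] mean [ 584. -183.   70.]
top yel [302, 188, 11, 10, 82] min [ 566. -113.   13.] max [591. -87.  29.] mean [578. -99.  25.]
side green [320, 104, 19, 34, 185] min [ 400. -407.    5.] max [ 449. -250.   47.] mean [ 425. -344.   39.]
side green [298, 116, 21, 16, 127] min [ 453. -338.   12.] max [ 505. -278.   48.] mean [ 476. -312.   35.]
side green [307, 161, 14, 8, 40] min [ 434. -153.   16.] max [ 464. -123.   35.] mean [ 447. -138.   28.]
side green [286, 169, 43, 13, 300] min [ 410. -144.    0.] max [511. -72.  34.] mean [ 463. -100.   24.]
side green [331, 187, 12, 54, 195] min [375. -45.  14.] max [394. 107.  47.] mean [383.  35.  41.]
side green [343, 195, 30, 51, 245] min [311. -31.   6.] max [372. 113.  48.] mean [348.  44.  42.]
```

View pics/crop1.png

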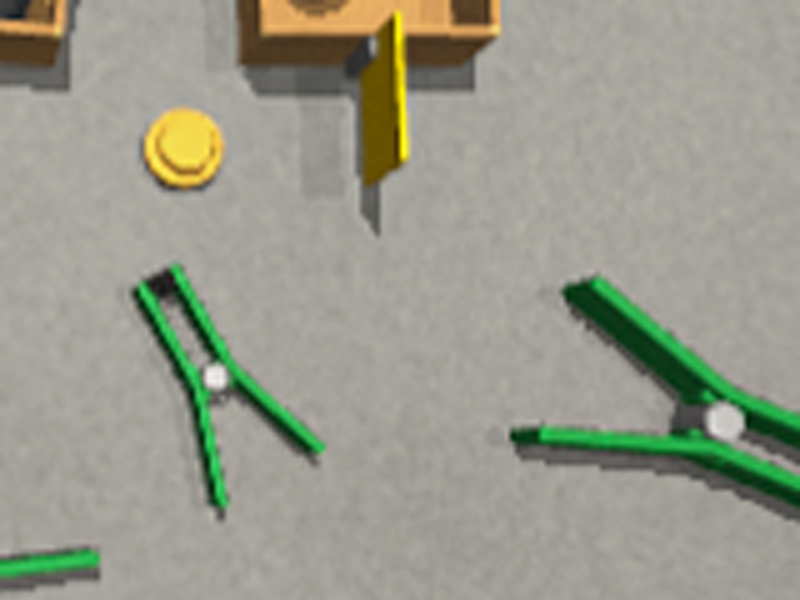

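View pics/crop2.png

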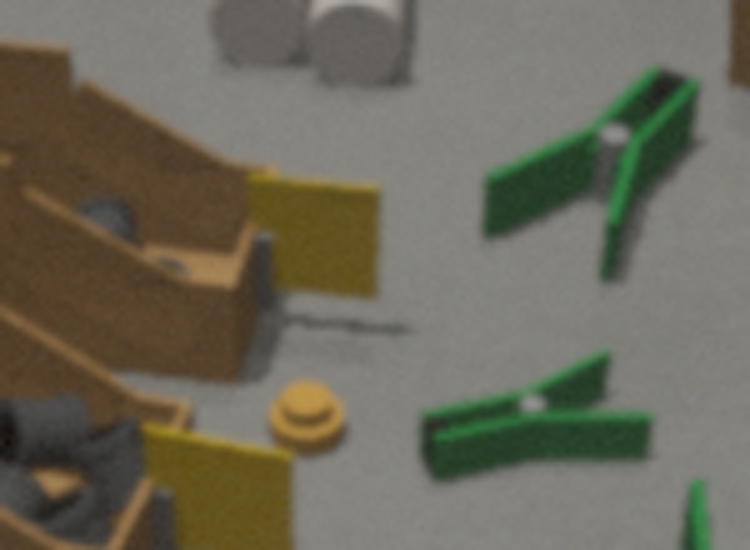

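Run:
```python
from h import *
from scipy.optimize import minimize
def atz(i,u,v,z):
    a=px2w(i,u,v,100.);b=px2w(i,u,v,1000.);t=(z-a[2])/(b[2]-a[2]);return a+t*(b-a)
i=vision.camera_info("top")
f=lambda x,y:(270+(x-2)/5,165+(y-2)/5)
for nm,p in dict(pin=(215,377),jawL=(138,288),jawR=(178,266),hA=(220,503),hB=(319,448),jawmid=(158,277),hmid=(269,476)).items():
    print(nm,atz(i,*f(*p),33 if nm=='pin' else 30).round(1))
for z,p in((95,(405,160)),(95,(398,14)),(25,(366,186)),(95,(401,160)),(95,(394,14))): print("card",z,atz(i,*f(*p),z).round(1))
# model fit: shut clip footprint of points z>20
P=[]
for n in ("top_green_304","top_green_297","side_green_307","side_green_286"):
    Q=np.load(f"P_{n}.npy"); Q=Q[(Q[:,2]>27)&(Q[:,2]<36)];print(n,Q.mean(0).round(1))
for n in("top_yel_342",):
    Q=np.load(f"P_{n}.npy");Q=Q[(Q[:,2]>30)&(Q[:,2]<98)&(Q[:,1]>-195)]
    T=Q[Q[:,2]>85];print(len(T));print("fit",np.polyfit(T[:,0],T[:,1],1),T.min(0).round(1),T.max(0).round(1), np.polyfit(Q[:,0],Q[:,1],1),Q.min(0).round(1),np.percentile(Q[:,0],[1,5,95,99]))
# side card
im=cv2.imread("pics/side0.png");d=np.load("side0.npy");s=vision.camera_info("side")
hsv=cv2.cvtColor(im,cv2.COLOR_BGR2HSV);m=cv2.inRange(hsv,(22,140,40),(36,255,255));m[:,:245]=0;m[:120]=0;m[152:]=0;m[:,282:]=0
v,u=np.where((m>0)&(d>0));Q=np.array([px2w(s,a,b,d[b,a]) for a,b in zip(u,v)]);Q=Q[(Q[:,2]>30)&(Q[:,2]<96)]
print("side card",len(Q),Q.min(0).round(1),Q.max(0).round(1),np.polyfit(Q[:,0],Q[:,1],1),np.median(Q,0))
for r in sorted(set(v))[::4]:
    q=Q[np.abs(v[:len(Q)]-r)<1] if len(Q)==len(v) else Q; print(r,u[v==r].min(),u[v==r].max())
```

```text
pin [ 464.1 -106.2   33. ]
jawL [506.2 -72.4  30. ]
jawR [516.3 -91.5  30. ]
hA [ 406.8 -106.6   30. ]
hB [ 431.1 -153.3   30. ]
jawmid [511.2 -81.9  30. ]
hmid [ 418.7 -129.6   30. ]
card 95 [ 553.8 -183.7   95. ]
card 95 [ 619.7 -184.7   95. ]
card 25 [ 553.9 -183.    25. ]
card 95 [ 553.8 -182.    95. ]
card 95 [ 619.8 -182.9   95. ]
top_green_304 [ 471.3 -117.6   30.9]
top_green_297 [458.3 -94.3  31.1]
side_green_307 [ 447.9 -136.7   31. ]
side_green_286 [470.2 -96.3  30.4]
59
fit [-2.51578058e-02 -1.68203725e+02] [ 554.4 -185.6   85.2] [ 617.9 -180.9   98. ] [-2.89525798e-02 -1.65384318e+02] [ 553.8 -194.1   32.5] [554.85405483 556.83556966 612.03282008 617.35583486]
side card 441 [ 557.1 -189.6   30.1] [ 621.  -179.4   95.9] [-2.30580240e-02 -1.70784554e+02] [ 586.27454861 -184.22328315   68.84852643]
125 250 254
129 250 274
133 251 274
137 256 274
141 255 274
145 255 273
```

Run:
```python
from h import *
from scipy.spatial.transform import Rotation as R
s=ctrl.sense();M=R.from_quat(s["tool_rot"]).as_matrix();print(M.round(3));print(s["tcp_pos"],np.degrees(np.arctan2(M[1,2],M[0,2])))
a=np.arctan2(47.7,92.5);g=np.array([464.1,-106.2])-36*np.array([np.cos(a),np.sin(a)])
print(g,g-s["tcp_pos"][:2], np.degrees(a)+90)
```

```text
[[-0.941 -0.     0.339]
 [-0.339 -0.    -0.941]
 [ 0.    -1.     0.   ]]
[ 177.93817422 -493.93725084  231.34493609] -70.19033952373317
[ 432.10374645 -122.69968967] [254.16557223 371.23756118] 117.27905701861958
```

```bash
python3 -m crank '[{"dx":0.022,"dy":0.032,"dz":0,"az":0.02,"claw":0.072},{"dx":0.044,"dy":0.064,"dz":0,"az":0.04,"claw":0.072},{"dx":0.066,"dy":0.096,"dz":0,"az":0.06,"claw":0.072},{"dx":0.088,"dy":0.128,"dz":0,"az":0.08,"claw":0.072},{"dx":0.110,"dy":0.160,"dz":-0.01,"az":0.10,"claw":0.072},{"dx":0.132,"dy":0.192,"dz":-0.02,"az":0.12,"claw":0.072},{"dx":0.154,"dy":0.224,"dz":-0.03,"az":0.131,"claw":0.072},{"dx":0.176,"dy":0.256,"dz":-0.04,"az":0.131,"claw":0.072},{"dx":0.198,"dy":0.288,"dz":-0.05,"az":0.131,"claw":0.072},{"dx":0.22,"dy":0.32,"dz":-0.06,"az":0.131,"claw":0.072},{"dx":0.242,"dy":0.35,"dz":-0.08,"az":0.131,"claw":0.072},{"dx":0.254,"dy":0.371,"dz":-0.1,"az":0.131,"claw":0.072}]'
python3 -m crank '[{"dz":0,"claw":0.072},{"dz":0,"claw":0.072}]'
python3 - <<'E'
from h import *
s=ctrl.sense();i=vision.camera_info("wrist");im,d=vision.capture("wrist");cv2.imwrite("pics/wrist1.png",im);np.save("wrist1.npy",d)
print(s["tcp_pos"],s["finger_gap"],s["clock"],s["ft_force"])
np.save("wi1.npy",i,allow_pickle=True)
E
```

```text
[ 177.93817422 -493.93725084  231.34493609] 85.70441746635339 0.8 [0.32812671 0.26954791 0.11899552]invalid input
invalid input
```

View pics/wrist1.png

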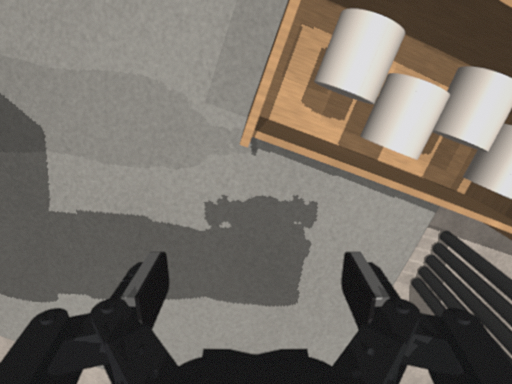

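The arm did not move; rows probably need all seven keys.

```bash
python3 -m crank '[{"dx":0.022,"dy":0.032,"dz":0,"ax":0,"ay":0,"az":0.02,"claw":0.072},{"dx":0.044,"dy":0.064,"dz":0,"ax":0,"ay":0,"az":0.04,"claw":0.072},{"dx":0.066,"dy":0.096,"dz":0,"ax":0,"ay":0,"az":0.06,"claw":0.072},{"dx":0.088,"dy":0.128,"dz":0,"ax":0,"ay":0,"az":0.08,"claw":0.072},{"dx":0.110,"dy":0.160,"dz":-0.01,"ax":0,"ay":0,"az":0.10,"claw":0.072},{"dx":0.132,"dy":0.192,"dz":-0.02,"ax":0,"ay":0,"az":0.12,"claw":0.072},{"dx":0.154,"dy":0.224,"dz":-0.03,"ax":0,"ay":0,"az":0.131,"claw":0.072},{"dx":0.176,"dy":0.256,"dz":-0.04,"ax":0,"ay":0,"az":0.131,"claw":0.072},{"dx":0.198,"dy":0.288,"dz":-0.05,"ax":0,"ay":0,"az":0.131,"claw":0.072},{"dx":0.22,"dy":0.32,"dz":-0.06,"ax":0,"ay":0,"az":0.131,"claw":0.072},{"dx":0.242,"dy":0.35,"dz":-0.08,"ax":0,"ay":0,"az":0.131,"claw":0.072},{"dx":0.254,"dy":0.371,"dz":-0.1,"ax":0,"ay":0,"az":0.131,"claw":0.072}]'
```

```text
clock: 1.85
tcp_pos: [434.3, -120.8, 131.3]
tool_rot: [0.167, -0.687, 0.687, -0.168]
ft_force: [0.7, -1.6, -0.3]
finger_gap: 72.3
```

```bash
python3 -m crank '[{"dx":0,"dy":0,"dz":0,"ax":0,"ay":0,"az":0,"claw":0.072}]'
python3 - <<'E'
from h import *
s=ctrl.sense();i=vision.camera_info("wrist");im,d=vision.capture("wrist");cv2.imwrite("pics/wrist2.png",im);np.save("wrist2.npy",d)
np.save("wi.npy",i,allow_pickle=True)
print(s["tcp_pos"],s["finger_gap"],s["clock"])
E
```

```text
clock: 1.93
tcp_pos: [431.8, -118.7, 128.4]
tool_rot: [-0.169, 0.688, -0.686, 0.168]
ft_force: [-2.2, 0.3, -1.1]
finger_gap: 72.3
[ 431.8398519  -118.66935701  128.43943546] 72.25004717020545 1.9333
```

View pics/wrist2.png

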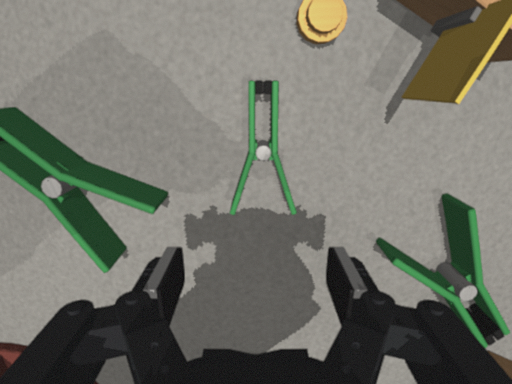

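The wrist view shows the small clip nearly aligned with the tool: pin at (263,153), jaw end at (264,82), handle ends at (234,212) and (293,212).

Run:
```python
from h import *
from scipy.spatial.transform import Rotation as R
i=np.load("wi.npy",allow_pickle=True).item()
def atz(u,v,z):
    a=px2w(i,u,v,100.);b=px2w(i,u,v,1000.);t=(z-a[2])/(b[2]-a[2]);return a+t*(b-a)
pin=atz(263,153,32);j=atz(264,81,30);h=(atz(234,212,30)+atz(293,212,30))/2
d=j-h;a=np.arctan2(d[1],d[0]);print(pin,j,h,np.degrees(a),np.linalg.norm(d))
d=np.load("wrist2.npy")
for p in((263,153),(264,81),(250,100)):print(px2w(i,*p,d[p[1],p[0]]))
s=ctrl.sense();M=R.from_quat(s["tool_rot"]).as_matrix();print(np.degrees(np.arctan2(M[1,2],M[0,2])),s["tcp_pos"],M[:,1])
u=np.array([np.cos(a),np.sin(a)]);g=pin[:2]-36*u;print("grasp",g,g-s["tcp_pos"][:2], j[:2]-91*u)
```

```text
[ 464.97011779 -108.28953455   32.        ] [512.9062019 -83.6423907  30.       ] [ 420.26920064 -132.68154358   30.        ] 27.895355307942836 104.81627983361142
[ 464.32676132 -108.72424354   28.21838373]
[512.95040456 -83.65875575  28.56544209]
[495.92905093 -80.73728159  30.08615734]
-62.45593374907604 [ 431.48472839 -120.54642799  129.8030923 ] [-0.00283885  0.00155135 -0.99999477]
grasp [ 433.15318963 -125.13242868] [ 1.66846124 -4.58600069] [ 432.48007794 -126.21748418]
```

```bash
python3 -m crank '[{"dx":0.001,"dy":-0.0015,"dz":-0.035,"ax":0,"ay":0,"az":0,"claw":0.072},{"dx":0.001,"dy":-0.0015,"dz":-0.07,"ax":0,"ay":0,"az":0,"claw":0.072},{"dx":0.001,"dy":-0.0015,"dz":-0.1,"ax":0,"ay":0,"az":0,"claw":0.072},{"dx":0.001,"dy":-0.0015,"dz":-0.118,"ax":0,"ay":0,"az":0,"claw":0.072},{"dx":0.001,"dy":-0.0015,"dz":-0.127,"ax":0,"ay":0,"az":0,"claw":0.072},{"dx":0.001,"dy":-0.0015,"dz":-0.127,"ax":0,"ay":0,"az":0,"claw":0.072},{"dx":0.001,"dy":-0.0015,"dz":-0.127,"ax":0,"ay":0,"az":0,"claw":0.072}]'
python3 -m crank '[{"dx":0,"dy":0,"dz":0,"ax":0,"ay":0,"az":0,"claw":0},{"dx":0,"dy":0,"dz":0,"ax":0,"ay":0,"az":0,"claw":0},{"dx":0,"dy":0,"dz":0,"ax":0,"ay":0,"az":0,"claw":0},{"dx":0,"dy":0,"dz":0,"ax":0,"ay":0,"az":0,"claw":0},{"dx":0,"dy":0,"dz":0,"ax":0,"ay":0,"az":0,"claw":0},{"dx":0,"dy":0,"dz":0,"ax":0,"ay":0,"az":0,"claw":0}]'
python3 - <<'E'
from h import *
im,d=vision.capture("wrist");cv2.imwrite("pics/wrist3.png",im)
E
```

```text
clock: 2.57
tcp_pos: [433.3, -125.2, 5.0]
tool_rot: [0.167, -0.687, 0.687, -0.167]
ft_force: [0.3, 0.1, 0.1]
finger_gap: 71.9
clock: 3.07
tcp_pos: [434.3, -125.2, 6.0]
tool_rot: [0.166, -0.686, 0.688, -0.168]
ft_force: [-3.3, 0.1, 13.3]
finger_gap: 18.4
```

View pics/wrist3.png

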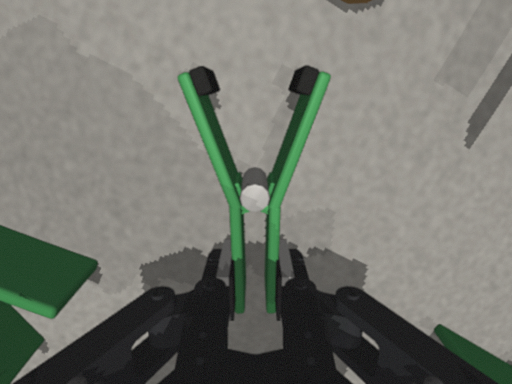

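The clip is fully open, with both handles parallel in the fingers. Next I'll lift it, turn it and line it up in front of the card.

```bash
python3 -m crank '[{"dx":0,"dy":0,"dz":0.02,"ax":0,"ay":0,"az":0,"claw":0},{"dx":0,"dy":0,"dz":0.047,"ax":0,"ay":0,"az":0,"claw":0},{"dx":0,"dy":-0.01,"dz":0.047,"ax":0,"ay":0,"az":-0.1,"claw":0},{"dx":0,"dy":-0.02,"dz":0.047,"ax":0,"ay":0,"az":-0.2,"claw":0},{"dx":0,"dy":-0.03,"dz":0.047,"ax":0,"ay":0,"az":-0.3,"claw":0},{"dx":0,"dy":-0.04,"dz":0.047,"ax":0,"ay":0,"az":-0.4,"claw":0},{"dx":0,"dy":-0.05,"dz":0.047,"ax":0,"ay":0,"az":-0.5,"claw":0},{"dx":0,"dy":-0.058,"dz":0.047,"ax":0,"ay":0,"az":-0.5,"claw":0},{"dx":0,"dy":-0.058,"dz":0.047,"ax":0,"ay":0,"az":-0.5,"claw":0},{"dx":0,"dy":-0.058,"dz":0.047,"ax":0,"ay":0,"az":-0.5,"claw":0},{"dx":0,"dy":-0.058,"dz":0.047,"ax":0,"ay":0,"az":-0.5,"claw":0}]'
python3 - <<'E'
from h import *
for n in("wrist","top","side"):
    i=vision.camera_info(n);im,d=vision.capture(n);cv2.imwrite(f"pics/{n}4.png",im);np.save(f"{n}4.npy",d);np.save(f"{n}4i.npy",i,allow_pickle=True)
    s=ctrl.sense();print(s["tcp_pos"],s["clock"])
im=cv2.imread("pics/top4.png");cv2.imwrite("pics/crop4.png",cv2.resize(im[140:290,250:430],None,fx=4,fy=4,interpolation=cv2.INTER_CUBIC))
im=cv2.imread("pics/side4.png");cv2.imwrite("pics/crop4s.png",cv2.resize(im[80:220,200:380],None,fx=4,fy=4,interpolation=cv2.INTER_CUBIC))
E
```

```text
clock: 4.03
tcp_pos: [432.8, -182.0, 51.4]
tool_rot: [0.007, 0.707, -0.707, -0.007]
ft_force: [1.2, 1.2, -1.2]
finger_gap: 18.1
[ 432.81032251 -181.90617947   51.36859883] 4.0833
[ 432.85018341 -181.87561689   51.33659872] 4.1333
[ 432.86955775 -181.91108517   51.32440597] 4.1833
```

View pics/wrist4.png

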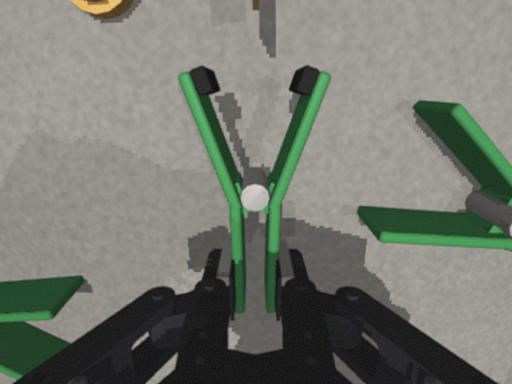

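View pics/crop4.png

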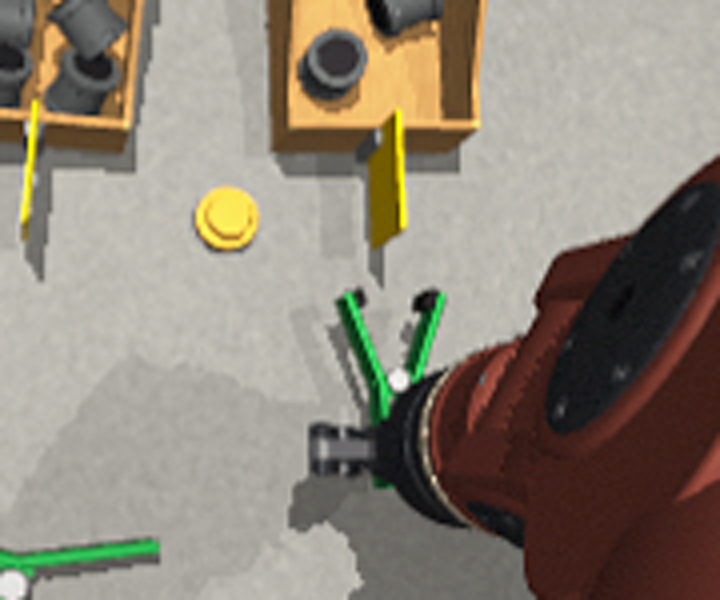

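View pics/crop4s.png

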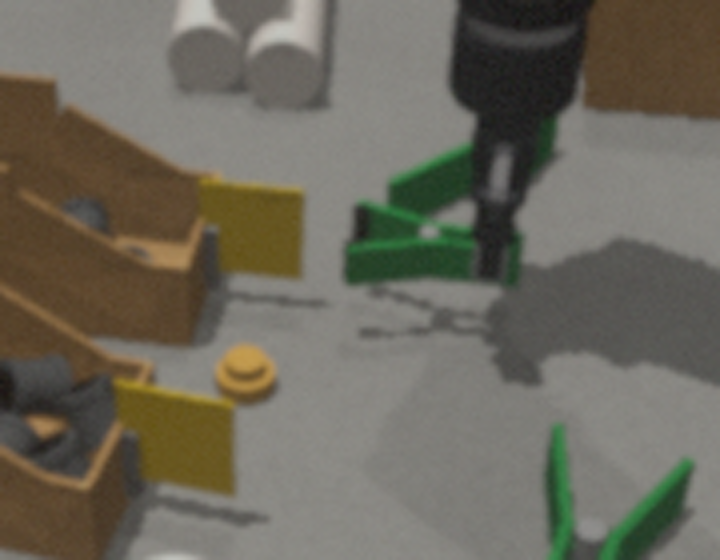

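Run:
```python
from h import *
def atz(i,u,v,z):
    a=px2w(i,u,v,100.);b=px2w(i,u,v,1000.);t=(z-a[2])/(b[2]-a[2]);return (a+t*(b-a)).round(1)
w=np.load("wrist4i.npy",allow_pickle=True).item();d=np.load("wrist4.npy")
for nm,p in dict(padL=(205,78),padR=(306,78),armL=(185,76),armR=(325,76),pin=(255,198)).items():
    print(nm,px2w(w,*p,d[p[1],p[0]]).round(1),atz(w,*p,76))
t=vision.camera_info("top");f=lambda x,y:(250+(x-1.5)/4,140+(y-1.5)/4)
for nm,p,z in(("padL",(360,297),76),("padR",(430,298),76),("armL",(346,297),76),("armR",(440,297),76),("pin",(399,380),78),("cardtop",(404,231),95),("cardtop",(399,112),95),("cardbot",(376,247),25)):print("top",nm,atz(t,*f(*p),z))
im=cv2.imread("pics/wrist4.png")[0:30,230:290];cv2.imwrite("pics/w4c.png",cv2.resize(im,None,fx=10,fy=10,interpolation=cv2.INTER_NEAREST))
print(d[0:12,250:262].round())
for p in((254,2),(257,2),(256,5)):print(atz(w,*p,25),px2w(w,*p,d[p[1],p[0]]))
```

```text
padL [ 519.7 -165.5   73.6] [ 519.6 -165.9   76. ]
padR [ 519.  -202.7   74.1] [ 518.9 -202.4   76. ]
armL [ 520.6 -158.3   74.2] [ 520.5 -158.7   76. ]
armR [ 519.6 -209.7   74.2] [ 519.5 -209.3   76. ]
pin [ 472.6 -183.1   74.7] [ 473.1 -183.1   76. ]
top padL [ 518.5 -162.    76. ]
top padR [ 517.4 -200.9   76. ]
top armL [ 518.6 -154.3   76. ]
top armR [ 517.9 -206.5   76. ]
top pin [ 472.1 -180.4   78. ]
top cardtop [ 552.1 -183.7   95. ]
top cardtop [ 619.2 -185.    95. ]
top cardbot [ 554.9 -185.1   25. ]
[[168. 168. 130. 129. 130. 131. 130. 130. 132. 168. 168. 168.]
 [169. 168. 132. 132. 133. 132. 132. 132. 133. 168. 167. 169.]
 [168. 167. 136. 135. 135. 135. 135. 136. 135. 168. 168. 169.]
 [167. 169. 136. 136. 137. 137. 137. 137. 136. 168. 169. 170.]
 [169. 169. 138. 138. 138. 138. 138. 137. 137. 168. 168. 169.]
 [168. 168. 139. 139. 140. 140. 139. 138. 139. 169. 168. 169.]
 [169. 169. 140. 141. 141. 141. 140. 143. 140. 169. 169. 169.]
 [169. 168. 142. 142. 143. 144. 143. 143. 142. 169. 170. 169.]
 [170. 170. 144. 144. 144. 145. 144. 144. 170. 169. 169. 171.]
 [170. 169. 147. 146. 146. 146. 146. 145. 170. 169.   0. 169.]
 [171. 169. 148. 147. 148. 149. 148. 147. 170. 170. 169. 169.]
 [171. 170. 169. 169. 170. 170. 170. 169. 169. 171. 171. 170.]]
[ 556.7 -184.3   25. ] [ 553.58298542 -184.22172323   37.71115049]
[ 556.7 -185.7   25. ] [ 553.78896217 -185.59065506   36.76139519]
[ 555.3 -185.2   25. ] [ 553.29912756 -185.1369334    33.53618654]
```

View pics/w4c.png

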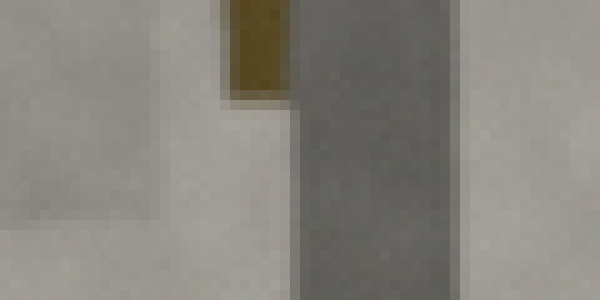

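In the wrist view the mouth centre is at y≈-184 and the card edge at x≈553.5, y≈-184.8. The top view puts the clip about 3 mm to the left of the card. I'll shift it 1.5 mm right and advance 51 mm gently.

```bash
python3 -m crank '[{"dx":0.006,"dy":-0.0015,"dz":0,"ax":0,"ay":0,"az":0,"claw":0},{"dx":0.013,"dy":-0.0015,"dz":0,"ax":0,"ay":0,"az":0,"claw":0},{"dx":0.020,"dy":-0.0015,"dz":0,"ax":0,"ay":0,"az":0,"claw":0},{"dx":0.027,"dy":-0.0015,"dz":0,"ax":0,"ay":0,"az":0,"claw":0},{"dx":0.034,"dy":-0.0015,"dz":0,"ax":0,"ay":0,"az":0,"claw":0},{"dx":0.04,"dy":-0.0015,"dz":0,"ax":0,"ay":0,"az":0,"claw":0},{"dx":0.045,"dy":-0.0015,"dz":0,"ax":0,"ay":0,"az":0,"claw":0},{"dx":0.049,"dy":-0.0015,"dz":0,"ax":0,"ay":0,"az":0,"claw":0},{"dx":0.051,"dy":-0.0015,"dz":0,"ax":0,"ay":0,"az":0,"claw":0},{"dx":0.051,"dy":-0.0015,"dz":0,"ax":0,"ay":0,"az":0,"claw":0},{"dx":0.051,"dy":-0.0015,"dz":0,"ax":0,"ay":0,"az":0,"claw":0}]'
python3 - <<'E'
from h import *
for n in("wrist","top","side"):
    i=vision.camera_info(n);im,d=vision.capture(n);cv2.imwrite(f"pics/{n}5.png",im);np.save(f"{n}5.npy",d);np.save(f"{n}5i.npy",i,allow_pickle=True)
    s=ctrl.sense();print(s["tcp_pos"],s["ft_force"],s["finger_gap"],s["clock"])
im=cv2.imread("pics/top5.png");cv2.imwrite("pics/crop5.png",cv2.resize(im[150:250,290:410],None,fx=6,fy=6,interpolation=cv2.INTER_CUBIC))
im=cv2.imread("pics/side5.png");cv2.imwrite("pics/crop5s.png",cv2.resize(im[100:190,220:340],None,fx=6,fy=6,interpolation=cv2.INTER_CUBIC))
E
```

```text
clock: 5.1
tcp_pos: [483.8, -183.9, 51.2]
tool_rot: [0.008, 0.707, -0.707, -0.008]
ft_force: [-0.8, -0.2, -1.0]
finger_gap: 18.3
[ 483.62530437 -183.85799123   51.2391276 ] [-0.10060925 -0.24711285 -0.09695274] 18.117127406266498 5.15
[ 483.61201903 -183.87732014   51.27065304] [-0.21567571 -0.73505407  0.12378967] 18.188702293731204 5.2
[ 483.63273876 -183.87628401   51.28231141] [-0.77433353  0.03693585 -1.43673214] 18.598790385874832 5.25
```

View pics/wrist5.png

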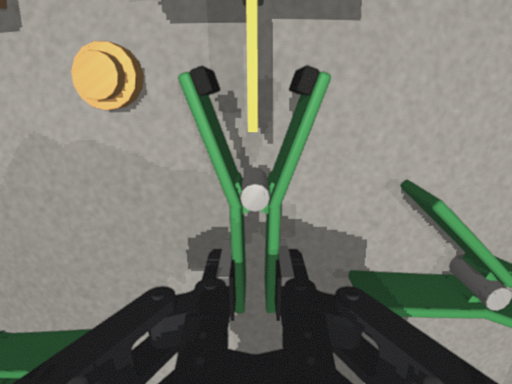

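View pics/crop5.png

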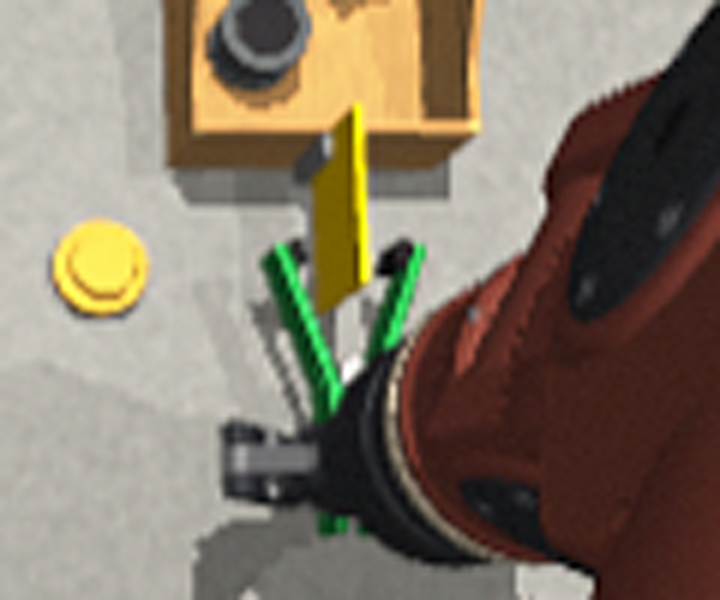

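View pics/crop5s.png

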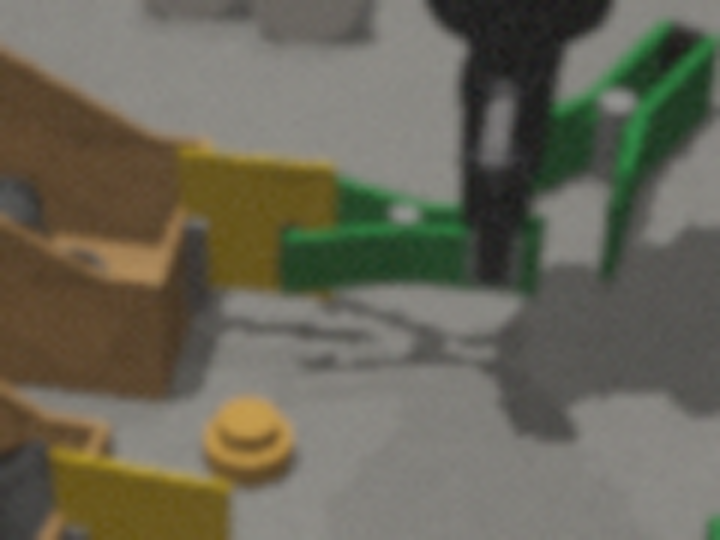

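Run:
```python
from h import *
def atz(i,u,v,z):
    a=px2w(i,u,v,100.);b=px2w(i,u,v,1000.);t=(z-a[2])/(b[2]-a[2]);return (a+t*(b-a)).round(1)
w=np.load("wrist5i.npy",allow_pickle=True).item()
for nm,p,z in(("edgeTop",(252.5,131),95),("cardTop up",(252,20),95),("padL inner",(217,80),73),("padR inner",(293,80),73),("armL",(223,130),76),("armR",(289,130),76),("armL",(213,110),76),("armR",(298,110),76),("pin",(255,198),76)):print(nm,atz(w,*p,z))
t=vision.camera_info("top");f=lambda x,y:(290+(x-2.5)/6,150+(y-2.5)/6)
for nm,p,z in(("padL in",(304,245),74),("padR in",(383,250),74),("edge top",(365,280),95),("edge bot",(322,310),25)):print(nm,atz(t,*f(*p),z))
```

```text
edgeTop [ 553.6 -184.8   95. ]
cardTop up [ 585.6 -185.5   95. ]
padL inner [ 569.9 -171.9   73. ]
padR inner [ 569.2 -200.1   73. ]
armL [ 551.7 -173.5   76. ]
armR [ 551.2 -198.4   76. ]
armL [ 559.2 -170.2   76. ]
armR [ 558.5 -201.7   76. ]
pin [ 524.1 -185.    76. ]
padL in [ 572.  -166.9   74. ]
padR in [ 569.7 -196.4   74. ]
edge top [ 554.6 -183.4   95. ]
edge bot [ 555.2 -184.2   25. ]
```

Both views put the card within about 2 mm of mid-mouth, with over 10 mm clear on each side. The pads are about 16 mm past the edge and the pin about 29 mm in front of it. I see no contact force, so I'm handing in.

```bash
python3 -c "
from plant import ctrl
print(ctrl.job_done())"
```

```text
the job is handed in; nothing more can be done
None
```

I handed the job in with the arm still holding the smallest green clip squeezed open around the front edge of the nearly empty box's card. The hand-in gave no verdict, so these are my last measurements, taken at about 5.2 s of the 35 s allowed:

- **Clip opening:** the finger gap was about 18 mm, which is under the 22 mm quoted for parallel handles. The pictures show the handles parallel and the pad faces about 28 mm apart, so I take it as fully open.
- **Position:** the pad middles were about 16 mm past the card edge. The pin was about 29 mm in front of it, and about 61 mm above the surface by estimate. The clip looked level.
- **Clearance:** about 13–15 mm to the pads on each side in the wrist view. The force reading stayed within sensor noise (under 2 N), so I saw no sign of touching the card or box.
- **Bystanders:** I kept the arm clear of the tape roll, coupling and brass cap, but did not re-measure their positions at the end.

**Disagreement:** the two cameras differed slightly on how well the card is centred. The wrist view put the middle of the mouth about 1 mm right of the card, and the top view about 2 mm left. Both are well within the clearance.

**Refused commands:** the first two move commands were rejected as invalid because I left out some values, and the arm did not move.

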